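# Raise a telescopic utensil stand and lock it

## Robot

A 6-joint arm with a two-finger parallel gripper is mounted at the origin on a cart in front of the work surface, level with it; the furniture and walls round the work are solid. World frame = base frame: x ahead of the robot, y to its left, z up, the work surface at z = 0. Lengths are in m, angles in rad, forces in N, time in s.
With the tool pointing down it reaches from about 0.3 to 0.875 m from the base axis. Payload 4.2 kg.
Tool frame: the origin (TCP) lies on the front face of the gripper's body, between the roots of the fingers; the fingertips stand 73 mm ahead of it and the grasp point (between the pads) lies 54 mm ahead of it; z points along the fingers, y is the line along which they close (so a half turn about z gives the same grasp; the last joint's range is limited). The gripper opens to 85 mm and grips with 20 to 120 N. Pads are 22 mm wide; open, the fingers measure 114 mm over their backs; the gripper's body (76 mm by 85 mm) begins 54 mm behind the grasp point. The pads swing forward as they close: fully open they stand 13 mm farther back than shut.
Start: joints at [-1.22, 0.32, 1.565, -0, 1.257, -0.02], TCP at [0.208, -0.536, 0.304] pointing down, gripper open.
Joint ranges: [-3.11, 3.11], [-0.84, 2.01], [0.21, 2.61], [-1.34, 4.49], [0.05, 2.63], [-2.56, 2.56]. Speed limits (rad/s): [2.57, 2.57, 3.14, 3.14, 3.14, 3.14].

## Interface

Orientations are given as a unit quaternion [x, y, z, w].
In Python, from plant import manip, vision, finder gives the robot as it stands.
- The arm moves only by the tool servo_tool, never from a script. Its argument "plan" is one flat list of numbers, 5 for each row, row after row: the closure, from 0 (fully open) to 1 (shut), then the shift along the world's x, y, z in m, then the turn about the world's z in degrees. In form: [gripper, tx, ty, tz, spin, gripper, tx, ty, tz, spin, ...]. A call has 1 to 8 rows; each row is the pose to reach, as a shift and turn from the pose commanded when the call began; what a row does not reach only later rows make up. A row lasts 1/10 s, in which the tool goes at most 50 mm and 8.59 degrees, less where a joint would pass 70% of its speed; a pose out of reach is approached as far as the arm can. A call with a gripper value outside its range is refused whole. The fingers move at their own pace and stop on an object; "grip_force" is the grip in N (left out, the last holds). Time passes only in rows, so rows that repeat a pose let the fingers close. It gives the time, the measured TCP pose, the force, the opening and the grip force at its end, in the units of the state.
- manip.state(): the state, without advancing time (a new reading comes with each control period).
- vision.camera(name): name is "scene" or "top" or "wrist"; returns a dict with "pixels" (480x640x3 uint8, blue, green, red), "intrinsics" (3x3 intrinsics, pixels), "world_from_camera" (4x4, takes a point from camera to world coordinates); the wrist camera has in their place "tool_from_camera" (4x4, takes a point from camera to tool coordinates, whose origin is the TCP and whose axes are the flange's). Camera axes: x right, y up, looking along -z (the intrinsics and any distortion apply to the point x, -y, -z); pixel columns grow to the right and rows downward; lengths in m; the calibration is good to about 2 mm. A picture is of the moment at which its call begins: read the wrist's pose just before it. There is no depth.
- manip.finish_job(): hands the job in; it is judged then, once.
Trained networks look in the newest picture that a camera, given by its name, has taken for a name from the list of things; names that differ only in an ending like _2 or _b are one class to them, and where a whole thing is asked for, a point or a joint stands for the part that bears it (a point fixed in the world has none). Each returns a list of dicts, best first, with "conf" (0 to 1); they miss things now and then, are a little off and sometimes report something else, mostly with a low value. They report only what shows in the picture. A call takes as long as a camera call. They do not tell look-alikes from the thing itself.
- finder.find_in(thing, camera): "position" ([column, row] in pixels, amid what is visible of it).
- finder.masks_of(thing, camera): "region" (480x640 bool, what is visible of it) and "position" ([column, row] in pixels, amid what is visible of it).
The state is a dict: "clock": time; "q": joint angles; "joint_velocities": joint speeds; "effort": joint torques, N m; "position": TCP position; "eef_rot": TCP orientation; "wrist_force": force on the tool from outside, world axes, zero at the start; "torque": the same for the moment, N m; "gripper_width": finger opening in m; "finger_force": force on a finger pad.
Only numpy, scipy, OpenCV 4.12 (cv2) and the standard library are available. Lean on these libraries where they do the work, as an engineer would, in place of code of your own. Each camera call takes 0.05 s, during which the arm holds its last target. There are 200 camera calls.

## Task

Raise the telescopic utensil stand so that long ladles can hang from it: twist its wooden crossbar anticlockwise (seen from above) to the end to unlock it, draw it up gently until you feel the upper stop, twist it back clockwise there as far as it goes so that it locks, and let go; the bar must stay up by itself. The lock inside is plastic, so turn and pull gently and never strain it against its stops, and leave the mug, salt shaker and pepper mill where they stand.

Things in the scene. Friction and masses are not known exactly. Their poses are not given: they have to be found in the camera images.
- stand: The fixed lower part of the utensil stand, held to the worktop by its foot: dark round base 130 mm across and 18 mm high, steel tube 52 mm across, black ribbed collar 60 mm across whose top is 150 mm above the worktop. Origin: centre of the underside on the worktop, on the upright axis about which the crossbar turns. Its yaw is that of the locked bar.
- bar_centre (a point): Centre of the wooden crossbar on the telescoping steel tube (28 mm across, a 38 mm disc under the bar). Block 130 mm long (x axis), 16 mm thick (y axis), 40 mm high (z up), centred on the stand's axis, 192 mm above the worktop when down. Steel hooks hang from its ends to 42 mm below its centre. Grip its middle across the 16 mm. Moving part about 0.3 kg; unlocked and let go, it slides down.
- bar (a joint): Turn of the crossbar, rad, positive anticlockwise from above. 0: locked, at the clockwise stop; about 0.9: unlocked, at the anticlockwise stop. It slides up and down only above 0.7, and between the two locking heights cannot be turned back below that. Friction 0.04 N m; the turn stops yield softly, about 0.16 rad at 0.3 N m.
- lift (a joint): Height of the bar above its lowest position, m; friction 1.2 N. Starts at 0 in the lower lock (3.5 mm play while locked). The upper stop lies between 0.051 and 0.085, each time different, unmarked, found by feel; it yields about 1.3 mm per 10 N. From the stop to 3.5 mm below it the bar can be turned back into the upper lock; let go, it rests 3.5 mm below the stop.
- lug: Small locking lug inside the collar and tube, out of sight, rubber-mounted on the bar's tube 19 mm from the axis (0.19 N m of twist presses it with 10 N). It takes all the force of lifting and twisting against the lock and stops, and may not be pressed with more than 20 N. Origin: on the stand's axis, 40 mm above the worktop when the bar is down.
- mug: Green and white mug, 78 x 116 x 101 mm, loose bystander. Origin: centre of its underside.
- salt_shaker: Grey-capped glass salt shaker, 44 mm across, 90 mm high, loose bystander. Origin: centre of its underside.
- pepper_mill: Dark wooden pepper mill, 58 mm across, 170 mm high, loose bystander. Origin: centre of its underside.
Not all that is in view belongs to the job. There is more than one size of the stand; the job needs the larger.

How it is judged:
By the outcome, as a careful person would: the job done as asked, in the order asked, and still so for the second after the job is handed in, with the robot touching nothing.
It also fails if it takes over 48 s, if anything falls off the work surface, if the arm or the gripper's body presses on something with over 40 N, if the wrist force passes 120 N, or if a joint passes its speed limit or range.

## Working session

There is one attempt and no reset: what is moved stays moved. The work goes in short steps, Python scripts to look and compute and a tool call to move; the robot and the scene stay as the last step left them, time stands still between calls to the robot, and variables do not carry over. Pictures are saved under pics/ and viewed, at most 10 in all, crops included, and the job is handed in when it is done.

Besides the shell and the picture viewer there is one more tool, called after ">>>" by a JSON object that holds its "fn" and its "kwargs", one argument or row to a line. servo_tool: Moves the arm, as the interface text tells. Its arguments: {"type":"object","properties":{"plan":{"type":"array","items":{"type":"number"}},"grip_force":{"type":"number"}},"required":["plan"]}

```bash
mkdir -p pics; ls; cat > h.py <<'E'
import numpy as np, cv2
from plant import manip, vision, finder
def shot(n):
    s=manip.state(); c=vision.camera(n); return s,c
def ray(c,px,s=None):
    K=np.array(c["intrinsics"]); 
    if "world_from_camera" in c: T=np.array(c["world_from_camera"])
    else:
        from scipy.spatial.transform import Rotation as R
        W=np.eye(4); W[:3,:3]=R.from_quat(s["eef_rot"]).as_matrix(); W[:3,3]=s["position"]; T=W@np.array(c["tool_from_camera"])
    d=np.linalg.inv(K)@[px[0],px[1],1]; d=T[:3,:3]@[d[0],-d[1],-d[2]]
    return T[:3,3],d/np.linalg.norm(d)
def atz(c,px,z,s=None):
    o,d=ray(c,px,s); return o+d*(z-o[2])/d[2]
def tri(r1,r2):
    (a,u),(b,v)=r1,r2
    t=np.linalg.lstsq(np.c_[u,-v],b-a,rcond=None)[0]
    p,q=a+u*t[0],b+v*t[1]; return (p+q)/2,np.linalg.norm(p-q)
E
python3 - <<'E'
from h import *
print(manip.state())
ims=[]
for n in ["scene","top"]:
    s,c=shot(n); print(n,[k for k in c]); cv2.imwrite(f"pics/{n}0.png",c["pixels"])
    for t in ["stand","bar_centre","mug","salt_shaker","pepper_mill"]:
        print(t,[(np.round(d["position"]).tolist(),round(d["conf"],2)) for d in finder.find_in(t,n)])
E
```

```text
pics
{'clock': 0.0, 'q': array([-1.22001285e+00,  3.20296245e-01,  1.56566932e+00,  1.35237679e-05,
        1.25739969e+00, -1.99935235e-02]), 'joint_velocities': array([-0.00157122, -0.00018728,  0.0015981 ,  0.00040037,  0.00142809,
        0.00060781]), 'effort': array([-2.34246952e-03, -4.15526426e+01, -2.34162104e+01, -2.58404662e-04,
        8.01256159e-03, -7.91370979e-06]), 'position': array([ 0.20823401, -0.53559996,  0.30308342]), 'eef_rot': array([ 9.82864712e-01,  1.84326265e-01, -1.39579397e-04, -8.75264801e-04]), 'wrist_force': array([-0.85933098,  0.59979249, -0.64635045]), 'torque': array([ 0.07743147,  0.0232959 , -0.01794842]), 'finger_force': 0.0, 'gripper_width': 0.08543290044121382}
scene ['pixels', 'intrinsics', 'world_from_camera']
stand [([381.0, 298.0], 0.75), ([384.0, 209.0], 0.55)]
bar_centre [([384.0, 268.0], 0.86), ([387.0, 177.0], 0.59)]
mug [([309.0, 391.0], 0.57)]
salt_shaker [([325.0, 176.0], 0.79)]
pepper_mill [([250.0, 246.0], 0.92)]
top ['pixels', 'intrinsics', 'world_from_camera']
stand [([377.0, 281.0], 0.96), ([314.0, 313.0], 0.55)]
bar_centre [([391.0, 275.0], 0.67), ([314.0, 310.0], 0.57)]
mug [([200.0, 299.0], 0.68)]
salt_shaker [([424.0, 201.0], 0.85), ([392.0, 278.0], 0.67)]
pepper_mill [([300.0, 203.0], 0.53)]
```

View pics/scene0.png

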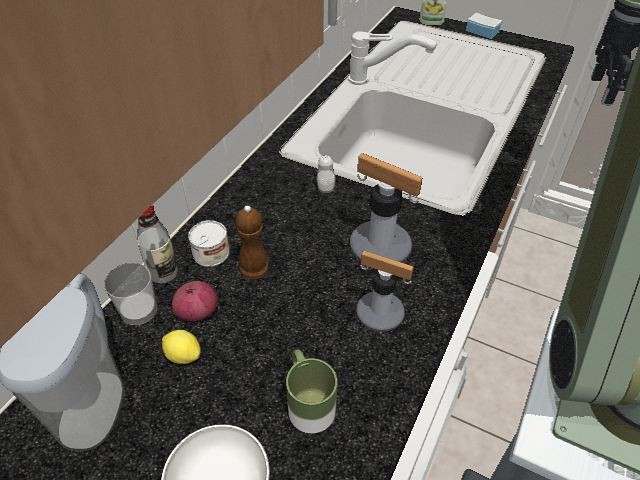

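View pics/top0.png

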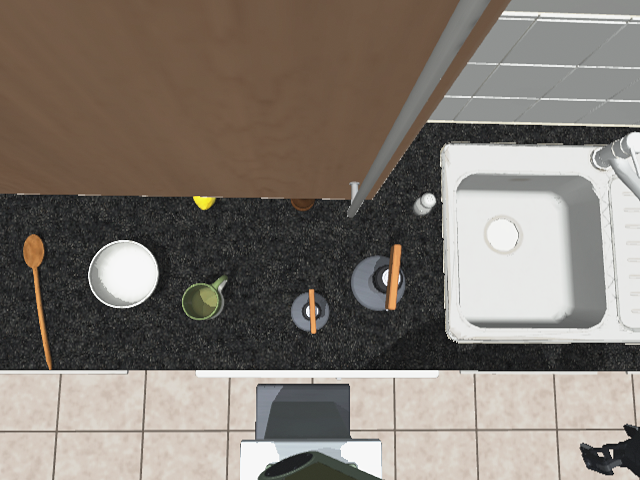

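The scene view shows the small stand in front (bar at 387,265) and the larger one behind it (bar at 388,175). In the top view the larger bar is at about (394,277). The hanging cabinet ends near row 200 there.

```bash
python3 - <<'E'
from h import *
def seg(c,box):
    im=c["pixels"]; hsv=cv2.cvtColor(im,cv2.COLOR_BGR2HSV)
    m=cv2.inRange(hsv,(5,90,60),(25,255,255)); z=np.zeros_like(m); x0,y0,x1,y1=box; z[y0:y1,x0:x1]=m[y0:y1,x0:x1]; return z
S,cs=shot("scene"); T,ct=shot("top")
ms=seg(cs,(345,140,435,205)); mt=seg(ct,(375,230,412,325))
for m in (ms,mt): 
    p=cv2.findNonZero(m); print(cv2.minAreaRect(p), len(p)); h=cv2.convexHull(p); print(cv2.approxPolyDP(h,2,True)[:,0].tolist())
print(np.array(ct["world_from_camera"])[:3,3],np.array(cs["world_from_camera"])[:3,3])
a=cv2.resize(cs["pixels"][140:270,335:435],None,fx=4,fy=4,interpolation=cv2.INTER_CUBIC)
b=cv2.resize(ct["pixels"][225:330,340:420],None,fx=4,fy=4,interpolation=cv2.INTER_CUBIC)
o=np.zeros((520,720,3),np.uint8);o[:520,:400]=a;o[:420,400:720]=b;cv2.imwrite("pics/crop1.png",o)
# bases on table
for t,n,c in (("stand","top",ct),("pepper_mill","scene",cs),("salt_shaker","top",ct),("mug","scene",cs)):
    for d in finder.find_in(t,n): print(t,n,d["position"],atz(c,d["position"],0.04).round(3))
for p in ((305,203),(350,210)): print(p,[atz(ct,p,z).round(3).tolist() for z in (0,.5,.8)])
E
```

```text
((388.96185302734375, 174.09388732910156), (69.13756561279297, 20.063793182373047), 22.10944938659668) 1315
[[418, 194], [414, 195], [358, 171], [359, 156], [363, 153], [422, 178]]
((393.1163330078125, 276.4133605957031), (11.318285942077637, 65.66557312011719), 5.599339485168457) 695
[[399, 244], [401, 254], [395, 309], [389, 309], [385, 305], [390, 251], [394, 244]]
[0.43165957 0.04850116 1.23615887] [0.24791518 0.63356581 0.87690934]
stand top [312.7, 310.9] [ 0.44 -0.    0.04]
stand top [379.1, 280.6] [ 0.509 -0.152  0.04 ]
pepper_mill scene [250.3, 246.4] [0.723 0.009 0.04 ]
pepper_mill scene [384.8, 211.4] [ 0.525 -0.209  0.04 ]
salt_shaker top [423.6, 202.6] [ 0.694 -0.26   0.04 ]
mug scene [308.8, 392.6] [0.468 0.236 0.04 ]
(305, 203) [[0.697, 0.019, 0.0], [0.59, 0.031, 0.5], [0.525, 0.038, 0.8]]
(350, 210) [[0.682, -0.09, 0.0], [0.581, -0.034, 0.5], [0.52, -0.0, 0.8]]
```

View pics/crop1.png

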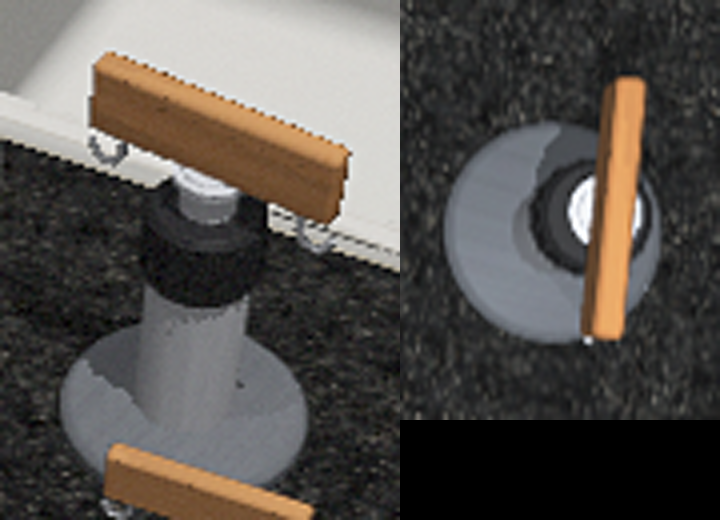

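```bash
python3 - <<'E'
from h import *
s,cs=shot("scene"); s,ct=shot("top")
p,e=tri(ray(ct,(394.7,276.8)),ray(cs,(390.5,167))); print("centre",p.round(4),e)
a,e1=tri(ray(ct,(397.3,244.5)),ray(cs,(335+103.5/4,140+60/4)));b,e2=tri(ray(ct,(392.2,309)),ray(cs,(335+341/4,140+156/4)))
print(a,b,e1,e2,np.linalg.norm(a-b),np.degrees(np.arctan2(*(a-b)[1::-1])))
A,B=atz(ct,(397.3,244.5),.212),atz(ct,(392.2,309),.212);print(A,B,np.linalg.norm(A-B),(A+B)/2,np.degrees(np.arctan2(*(A-B)[1::-1])))
# base ellipse
hsv=ct["pixels"]
for d in finder.masks_of("stand","top"):
    m=d["region"].astype(np.uint8); q=cv2.findNonZero(m); print(d["conf"],cv2.boundingRect(q))
print(atz(ct,(351,282),.018),atz(ct,(379,255.5),.018),atz(ct,(379,310.5),.018))
E
```

```text
centre [ 0.5065 -0.1556  0.2066] 0.00018294544797386675
[ 0.57035869 -0.1620758   0.20661043] [ 0.44462161 -0.14911382  0.20703491] 0.0016566503707316229 0.003174783457582693 0.12640413770683304 -5.88571108592044
[ 0.57041558 -0.16071166  0.212     ] [ 0.44304485 -0.14861598  0.212     ] 0.12794376685799616 [ 0.50673022 -0.15466382  0.212     ] -5.424790466710252
0.97 (351, 245, 55, 66)
0.81 (291, 290, 38, 43)
[ 0.50705723 -0.08996296  0.018     ] [ 0.57001281 -0.1564377   0.018     ] [ 0.44154689 -0.15501626  0.018     ]
```

>>> {"fn": "servo_tool", "kwargs": {
  "plan": [0, 0.025, 0.032, 0.02, -4, 0, 0.05, 0.065, 0.04, -8, 0, 0.08, 0.1, 0.05, -12, 0, 0.11, 0.138, 0.057, -16, 0, 0.14, 0.176, 0.057, -20, 0, 0.17, 0.214, 0.057, -24, 0, 0.2, 0.252, 0.057, -26.8, 0, 0.225, 0.285, 0.057, -26.8]
}}

```text
clock: 1.85
position: [0.4345, -0.2489, 0.3612]
eef_rot: [0.999, -0.048, 0.0, 0.0]
wrist_force: [-0.3, 0.0, 0.5]
gripper_width: 0.0856
finger_force: 0.0
```

>>> {"fn": "servo_tool", "kwargs": {
  "plan": [0, 0.025, 0.032, 0, 0, 0, 0.05, 0.063, 0, 0, 0, 0.065, 0.085, 0, 0, 0, 0.073, 0.096, 0, 0, 0, 0.073, 0.096, 0, 0]
}}

```text
clock: 2.35
position: [0.5069, -0.1541, 0.3608]
eef_rot: [0.999, -0.047, -0.0, 0.0]
wrist_force: [-0.5, -0.6, 0.2]
gripper_width: 0.0855
finger_force: 0.0
```

```bash
python3 - <<'E'
from h import *
from scipy.spatial.transform import Rotation as R
s,c=shot("wrist"); print(s["clock"],s["position"],s["q"].round(2),s["wrist_force"].round(2),s["torque"].round(2),"yaw",np.degrees(np.arctan2(*R.from_quat(s["eef_rot"]).as_matrix()[1::-1,0])))
cv2.imwrite("pics/w1.png",c["pixels"])
T=np.array(c["tool_from_camera"]);print(T.round(3))
m=cv2.inRange(cv2.cvtColor(c["pixels"],cv2.COLOR_BGR2HSV),(5,90,60),(25,255,255))
n,l,st,ce=cv2.connectedComponentsWithStats(m)
for i in range(1,n):
    if st[i,4]>200:
        p=cv2.findNonZero((l==i).astype(np.uint8)); print(st[i],cv2.minAreaRect(p),cv2.approxPolyDP(cv2.convexHull(p),3,True)[:,0].tolist())
E
```

```text
2.35 [ 0.50692476 -0.15406874  0.36076738] [-0.32  0.22  1.56 -0.    1.36  1.35] [-0.47 -0.58  0.16] [-0.05  0.    0.01] yaw -5.4262431993560565
[[-0.001  0.946  0.325  0.084]
 [ 1.     0.001  0.     0.001]
 [ 0.     0.325 -0.946 -0.07 ]
 [ 0.     0.     0.     1.   ]]
[ 71   8  52  26 537] ((96.42306518554688, 17.11538314819336), (49.09096145629883, 25.23885726928711), 33.690067291259766) [[122, 23], [111, 33], [99, 32], [71, 11], [107, 9]]
[102  18  43  25 297] ((125.62068939208984, 33.05172348022461), (15.784103393554688, 45.309661865234375), 68.19859313964844) [[144, 18], [138, 34], [127, 41], [102, 35]]
[ 303  142   28  196 4771] ((316.2286682128906, 239.54925537109375), (26.15483283996582, 195.04150390625), 0.5968095064163208) [[314, 142], [325, 143], [330, 152], [325, 332], [320, 337], [309, 337], [303, 332], [304, 158], [307, 145]]
[ 119  256   50   99 2343] ((145.7307586669922, 304.3461608886719), (97.06668090820312, 27.915918350219727), 70.34617614746094) [[151, 354], [119, 271], [134, 257], [141, 256], [168, 331]]
```

View pics/w1.png

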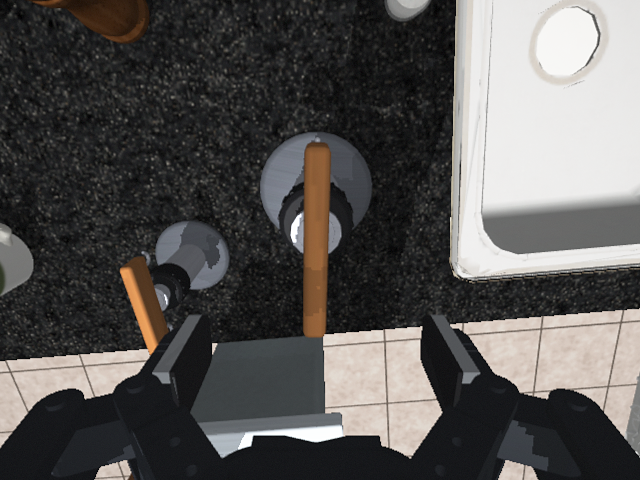

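The bar is vertical in the wrist view, from (318,143) to (315,336), centred between the fingers. I'll check its position and height from this view.

```bash
python3 - <<'E'
from h import *
s,c=shot("wrist"); _,ct=shot("top"); _,cs=shot("scene")
for nm,w,t in (("far",(318,143),(397.3,244.5)),("near",(314.5,336),(392.2,309)),):
    print(nm,tri(ray(c,w,s),ray(ct,t)),atz(c,w,.212,s),atz(c,w,.207,s))
    print(tri(ray(c,w,s),ray(cs,(335+103.5/4,155) if nm=="far" else (335+341/4,179))))
E
```

```text
far (array([ 0.57288464, -0.16418873,  0.19449049]), np.float64(0.00027764158667533496)) [ 0.57421333 -0.16409447  0.212     ] [ 0.57386196 -0.1640933   0.207     ]
(array([ 0.57222415, -0.16474682,  0.20389099]), np.float64(0.0031194008847275547))
near (array([ 0.44317234, -0.14936071,  0.20711436]), np.float64(0.0004113635429625594)) [ 0.44646739 -0.14950159  0.212     ] [ 0.44319429 -0.14916666  0.207     ]
(array([ 0.44510605, -0.14861487,  0.20809464]), np.float64(0.002397149722793133))
```

>>> {"fn": "servo_tool", "kwargs": {
  "plan": [0, 0.001, -0.002, -0.03, -0.5, 0, 0.001, -0.002, -0.06, -0.5, 0, 0.001, -0.002, -0.085, -0.5, 0, 0.001, -0.002, -0.1, -0.5, 0, 0.001, -0.002, -0.108, -0.5, 0, 0.001, -0.002, -0.108, -0.5]
}}

```text
clock: 3.15
position: [0.5066, -0.1576, 0.2522]
eef_rot: [0.999, -0.053, -0.001, -0.0]
wrist_force: [0.7, 0.6, 0.5]
gripper_width: 0.0851
finger_force: 0.0
```

>>> {"fn": "servo_tool", "kwargs": {
  "plan": [0.5, 0, 0, 0, 0, 0.6, 0, 0, 0, 0, 0.65, 0, 0, 0, 0, 0.7, 0, 0, 0, 0],
  "grip_force": 30
}}

```text
clock: 3.55
position: [0.5075, -0.157, 0.2535]
eef_rot: [0.999, -0.053, 0.001, 0.0]
wrist_force: [0.3, -0.8, 0.5]
gripper_width: 0.0281
finger_force: 0.0
```

```bash
cat > st.py <<'E'
from h import *
from scipy.spatial.transform import Rotation as R
def pr(s=None):
    s=s or manip.state(); print(round(s["clock"],2),"pos",s["position"].round(4),"F",s["wrist_force"].round(2),"T",s["torque"].round(3),"w",round(s["gripper_width"],4),round(s["finger_force"],1),"yaw",round(np.degrees(np.arctan2(*R.from_quat(s["eef_rot"]).as_matrix()[1::-1,0])),2))
E
python3 - <<'E'
from st import *
pr(); s,c=shot("wrist"); cv2.imwrite("pics/w2.png",c["pixels"])
E
```

```text
3.55 pos [ 0.5075 -0.157   0.2535] F [ 0.26 -0.85  0.49] T [-0.015  0.02  -0.003] w 0.0281 0.0 yaw -6.05
```

View pics/w2.png

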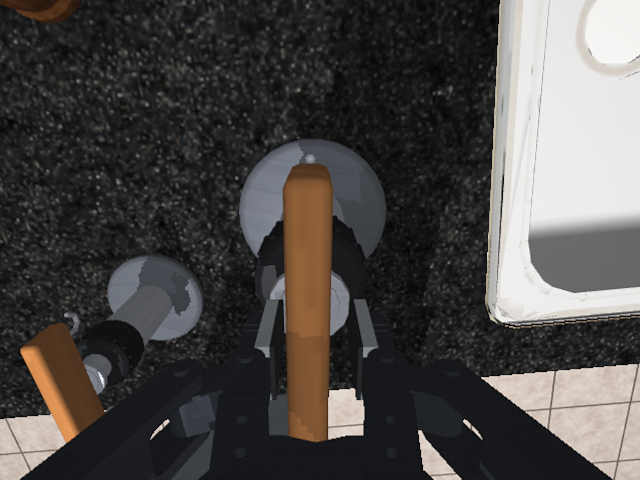

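The bar's mid-column is about 309 and the finger midpoint is about 320, so I need to shift about 3 mm towards +y before closing.

>>> {"fn": "servo_tool", "kwargs": {
  "plan": [0.7, 0, 0.003, 0, 0.3, 0.72, 0, 0.003, 0, 0.3, 0.76, 0, 0.003, 0, 0.3, 0.8, 0, 0.003, 0, 0.3, 0.85, 0, 0.003, 0, 0.3, 0.9, 0, 0.003, 0, 0.3],
  "grip_force": 30
}}

```text
clock: 4.2
position: [0.5074, -0.1539, 0.2529]
eef_rot: [0.999, -0.05, -0.0, 0.0]
wrist_force: [-0.3, -0.6, 0.3]
gripper_width: 0.0158
finger_force: 34.4
```

```bash
python3 -c "
from st import *
pr()"
```

```text
4.2 pos [ 0.5074 -0.1539  0.2529] F [-0.3  -0.63  0.35] T [0.01  0.047 0.054] w 0.0158 34.4 yaw -5.76
```

>>> {"fn": "servo_tool", "kwargs": {
  "plan": [0.9, 0, 0, 0, 2, 0.9, 0, 0, 0, 5, 0.9, 0, 0, 0, 9, 0.9, 0, 0, 0, 13, 0.9, 0, 0, 0, 17, 0.9, 0, 0, 0, 21, 0.9, 0, 0, 0, 24, 0.9, 0, 0, 0, 25],
  "grip_force": 40
}}

```text
clock: 5.0
position: [0.5074, -0.1543, 0.2529]
eef_rot: [0.986, 0.168, -0.0, 0.0]
wrist_force: [-0.4, -0.8, -1.1]
gripper_width: 0.0156
finger_force: 39.9
```

```bash
python3 -c "
from st import *
pr()"
```

```text
5.0 pos [ 0.5074 -0.1543  0.2529] F [-0.39 -0.79 -1.15] T [-0.327 -0.03  -0.1  ] w 0.0156 39.9 yaw 19.29
```

>>> {"fn": "servo_tool", "kwargs": {
  "plan": [0.9, 0, 0, 0, 2, 0.9, 0, 0, 0, 5, 0.9, 0, 0, 0, 9, 0.9, 0, 0, 0, 13, 0.9, 0, 0, 0, 17, 0.9, 0, 0, 0, 19, 0.9, 0, 0, 0, 20, 0.9, 0, 0, 0, 20]
}}

```text
clock: 5.8
position: [0.5076, -0.1545, 0.253]
eef_rot: [0.942, 0.336, 0.0, 0.001]
wrist_force: [0.1, -3.1, -1.1]
gripper_width: 0.0154
finger_force: 39.7
```

```bash
python3 -c "
from st import *
pr()"
```

```text
5.8 pos [ 0.5076 -0.1545  0.253 ] F [ 0.12 -3.06 -1.15] T [-0.726 -0.168  0.039] w 0.0154 39.7 yaw 39.23
```

>>> {"fn": "servo_tool", "kwargs": {
  "plan": [0.9, 0, 0, 0, 1, 0.9, 0, 0, 0, 2, 0.9, 0, 0, 0, 3, 0.9, 0, 0, 0, 4, 0.9, 0, 0, 0, 4]
}}

```text
clock: 6.3
position: [0.5076, -0.1544, 0.253]
eef_rot: [0.929, 0.369, 0.0, 0.001]
wrist_force: [1.9, -5.4, -1.0]
gripper_width: 0.0156
finger_force: 39.7
```

```bash
python3 -c "
from st import *
pr()
for i in range(3): shot('top'); pr()"
```

```text
6.3 pos [ 0.5076 -0.1544  0.253 ] F [ 1.86 -5.36 -1.01] T [-1.051 -0.277 -0.118] w 0.0156 39.7 yaw 43.29
6.35 pos [ 0.5076 -0.1544  0.2531] F [ 1.58 -4.75 -1.79] T [-1.006 -0.301 -0.138] w 0.0155 39.7 yaw 43.28
6.4 pos [ 0.5076 -0.1544  0.253 ] F [ 1.45 -6.14 -0.97] T [-1.067 -0.294 -0.079] w 0.0154 39.7 yaw 43.28
6.45 pos [ 0.5076 -0.1544  0.253 ] F [ 1.15 -5.52 -2.3 ] T [-1.012 -0.252 -0.174] w 0.0156 39.7 yaw 43.28
```

>>> {"fn": "servo_tool", "kwargs": {
  "plan": [0.9, 0.0003, -0.001, 0, 1, 0.9, 0.0003, -0.001, 0, 2, 0.9, 0.0003, -0.001, 0, 3, 0.9, 0.0003, -0.001, 0, 3]
}}

```text
clock: 6.85
position: [0.5078, -0.1549, 0.253]
eef_rot: [0.92, 0.393, 0.0, 0.0]
wrist_force: [0.7, -3.7, -1.1]
gripper_width: 0.0156
finger_force: 39.9
```

```bash
cat >> st.py <<'E'
def avg(n=6):
    L=[]
    for i in range(n): shot('top'); s=manip.state(); L.append(np.r_[s["wrist_force"],s["torque"]])
    pr(s); print("avg",np.mean(L,0).round(3))
E
python3 -c "
from st import *
avg()"
```

```text
7.15 pos [ 0.5077 -0.1549  0.253 ] F [ 0.99 -3.07 -0.14] T [-0.671 -0.372 -0.134] w 0.0153 40.0 yaw 46.24
avg [ 1.557 -3.399 -0.243 -0.69  -0.313 -0.183]
```

>>> {"fn": "servo_tool", "kwargs": {
  "plan": [0.9, 0, -0.0004, 0, -1, 0.9, 0, -0.0004, 0.001, -2, 0.9, 0, -0.0004, 0.003, -2, 0.9, 0, -0.0004, 0.0045, -2, 0.9, 0, -0.0004, 0.0045, -2]
}}

```text
clock: 7.65
position: [0.5076, -0.1551, 0.2571]
eef_rot: [0.926, 0.377, -0.0, -0.0]
wrist_force: [2.4, -2.2, -6.9]
gripper_width: 0.0156
finger_force: 39.5
```

```bash
python3 -c "
from st import *
avg()"
```

```text
7.95 pos [ 0.5076 -0.1551  0.2572] F [ 3.43 -1.53 -7.74] T [-0.286 -0.751 -0.189] w 0.0153 39.4 yaw 44.24
avg [ 3.312 -1.385 -7.644 -0.349 -0.764 -0.179]
```

```bash
python3 - <<'E'
from h import *
_,cs=shot("scene"); _,ct=shot("top")
a=cv2.resize(cs["pixels"][120:270,335:435],None,fx=4,fy=4,interpolation=cv2.INTER_CUBIC)
b=cv2.resize(ct["pixels"][225:375,320:420],None,fx=4,fy=4,interpolation=cv2.INTER_CUBIC)
cv2.imwrite("pics/c2.png",np.hstack([a,b]))
E
```

```text
(no output)
```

View pics/c2.png

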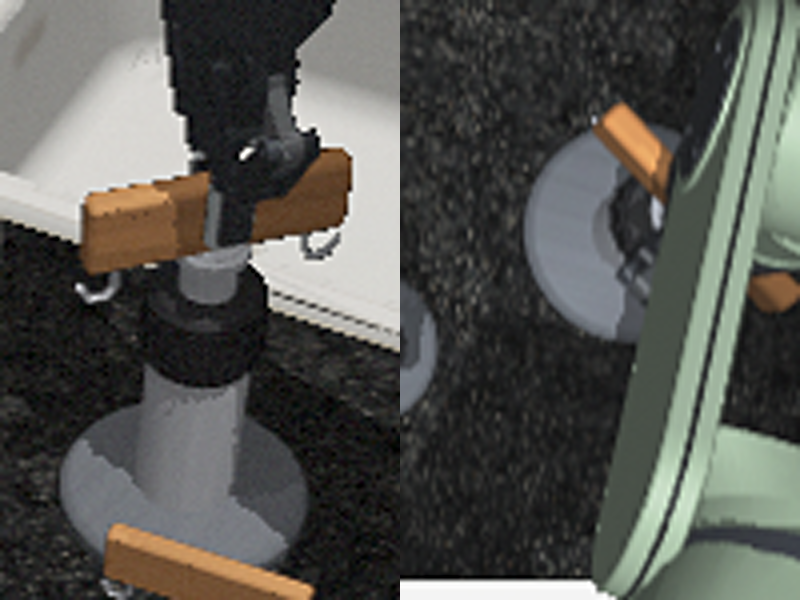

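The bar has turned about 48°: in the top crop its ends are at (613,115) and (778,295), so it should be unlocked. I'll lift a little and watch the force.

>>> {"fn": "servo_tool", "kwargs": {
  "plan": [0.9, 0.0003, -0.0004, 0.0007, 0, 0.9, 0.0005, -0.0004, 0.0015, 0, 0.9, 0.0005, -0.0004, 0.0015, 0]
}}

```text
clock: 8.35
position: [0.5078, -0.1554, 0.2589]
eef_rot: [0.926, 0.377, -0.0, -0.001]
wrist_force: [2.0, 0.7, -6.9]
gripper_width: 0.0153
finger_force: 39.6
```

```bash
python3 -c "
from st import *
avg(4)"
```

```text
8.55 pos [ 0.5079 -0.1555  0.2589] F [ 2.01  0.73 -6.78] T [ 0.162 -0.346 -0.199] w 0.0153 39.6 yaw 44.24
avg [ 1.782  0.825 -6.469  0.127 -0.385 -0.177]
```

>>> {"fn": "servo_tool", "kwargs": {
  "plan": [0.9, 0.0004, 0, 0.003, -0.5, 0.9, 0.0005, 0, 0.009, -1, 0.9, 0.0005, 0, 0.015, -1, 0.9, 0.0005, 0, 0.021, -1, 0.9, 0.0005, 0, 0.027, -1, 0.9, 0.0005, 0, 0.033, -1, 0.9, 0.0005, 0, 0.038, -1, 0.9, 0.0005, 0, 0.04, -1]
}}

```text
clock: 9.35
position: [0.5082, -0.1556, 0.2995]
eef_rot: [0.93, 0.368, -0.0, -0.0]
wrist_force: [-2.6, 2.2, -7.2]
gripper_width: 0.0156
finger_force: 39.6
```

```bash
python3 -c "
from st import *
avg(4)"
```

```text
9.55 pos [ 0.5083 -0.1556  0.2995] F [-3.97  3.99 -1.29] T [ 0.554  0.836 -0.112] w 0.0153 40.3 yaw 43.25
avg [-3.246  3.147 -2.191  0.548  0.742 -0.144]
```

>>> {"fn": "servo_tool", "kwargs": {
  "plan": [0.9, -0.0004, 0.0004, 0.0007, 0, 0.9, -0.0006, 0.0006, 0.0015, 0, 0.9, -0.0006, 0.0006, 0.0022, 0, 0.9, -0.0006, 0.0006, 0.003, 0, 0.9, -0.0006, 0.0006, 0.003, 0]
}}

```text
clock: 10.05
position: [0.5081, -0.1553, 0.3019]
eef_rot: [0.93, 0.369, -0.0, 0.0]
wrist_force: [-1.5, 0.5, -6.9]
gripper_width: 0.0152
finger_force: 39.6
```

```bash
python3 -c "
from st import *
avg(2)"
```

```text
10.15 pos [ 0.5081 -0.1553  0.3019] F [-2.5   0.67 -6.28] T [ 0.171  0.39  -0.091] w 0.0155 39.6 yaw 43.25
avg [-2.022  0.449 -6.682  0.183  0.366 -0.129]
```

Baseline drag is about 6.7 N. I'll keep feeling upwards in 1.5 mm steps.

>>> {"fn": "servo_tool", "kwargs": {
  "plan": [0.9, -0.0003, 0, 0.0008, 0, 0.9, -0.0003, 0, 0.0015, 0, 0.9, -0.0003, 0, 0.0015, 0]
}}

```text
clock: 10.45
position: [0.5079, -0.1552, 0.3036]
eef_rot: [0.93, 0.369, 0.0, 0.0]
wrist_force: [-1.2, 0.5, -6.6]
gripper_width: 0.0151
finger_force: 39.5
```

>>> {"fn": "servo_tool", "kwargs": {
  "plan": [0.9, -0.0002, 0, 0.0008, 0, 0.9, -0.0002, 0, 0.0015, 0, 0.9, -0.0002, 0, 0.0015, 0]
}}

```text
clock: 10.75
position: [0.5078, -0.1552, 0.3052]
eef_rot: [0.93, 0.369, 0.0, 0.0]
wrist_force: [0.2, -0.4, -6.2]
gripper_width: 0.0154
finger_force: 39.6
```

>>> {"fn": "servo_tool", "kwargs": {
  "plan": [0.9, 0, 0, 0.0008, 0, 0.9, 0, 0, 0.0015, 0, 0.9, 0, 0, 0.0015, 0]
}}

```text
clock: 11.05
position: [0.5078, -0.1552, 0.3067]
eef_rot: [0.93, 0.369, 0.0, 0.0]
wrist_force: [-0.7, -0.3, -6.5]
gripper_width: 0.0153
finger_force: 39.6
```

>>> {"fn": "servo_tool", "kwargs": {
  "plan": [0.9, 0, 0, 0.0008, 0, 0.9, 0, 0, 0.0015, 0, 0.9, 0, 0, 0.0015, 0]
}}

```text
clock: 11.35
position: [0.5077, -0.1552, 0.3082]
eef_rot: [0.93, 0.368, 0.0, 0.0]
wrist_force: [0.7, -0.7, -5.9]
gripper_width: 0.0151
finger_force: 39.6
```

>>> {"fn": "servo_tool", "kwargs": {
  "plan": [0.9, 0, 0, 0.0008, 0, 0.9, 0, 0, 0.0015, 0, 0.9, 0, 0, 0.0015, 0]
}}

```text
clock: 11.65
position: [0.5077, -0.1552, 0.3097]
eef_rot: [0.93, 0.368, 0.0, 0.0]
wrist_force: [2.1, -1.1, -6.2]
gripper_width: 0.0153
finger_force: 39.6
```

>>> {"fn": "servo_tool", "kwargs": {
  "plan": [0.9, 0.0002, -0.0001, 0.0008, 0, 0.9, 0.0002, -0.0001, 0.0015, 0, 0.9, 0.0002, -0.0001, 0.0015, 0]
}}

```text
clock: 11.95
position: [0.5078, -0.1552, 0.3111]
eef_rot: [0.93, 0.368, 0.0, 0.0]
wrist_force: [1.2, -0.0, -6.0]
gripper_width: 0.0154
finger_force: 39.6
```

>>> {"fn": "servo_tool", "kwargs": {
  "plan": [0.9, 0, 0, 0.0008, 0, 0.9, 0, 0, 0.0015, 0, 0.9, 0, 0, 0.0015, 0]
}}

```text
clock: 12.25
position: [0.5078, -0.1552, 0.3126]
eef_rot: [0.93, 0.369, 0.0, 0.0]
wrist_force: [0.9, -0.1, -5.9]
gripper_width: 0.0154
finger_force: 39.7
```

>>> {"fn": "servo_tool", "kwargs": {
  "plan": [0.9, 0, 0, 0.0008, 0, 0.9, 0, 0, 0.0015, 0, 0.9, 0, 0, 0.0015, 0]
}}

```text
clock: 12.55
position: [0.5078, -0.1552, 0.3141]
eef_rot: [0.93, 0.368, 0.0, 0.0]
wrist_force: [1.0, 0.1, -5.1]
gripper_width: 0.0155
finger_force: 39.6
```

>>> {"fn": "servo_tool", "kwargs": {
  "plan": [0.9, 0, 0, 0.0008, 0, 0.9, 0, 0, 0.0015, 0, 0.9, 0, 0, 0.0015, 0]
}}

```text
clock: 12.85
position: [0.5078, -0.1552, 0.3155]
eef_rot: [0.93, 0.368, 0.0, 0.0]
wrist_force: [1.3, 0.1, -6.7]
gripper_width: 0.0154
finger_force: 39.6
```

>>> {"fn": "servo_tool", "kwargs": {
  "plan": [0.9, 0, 0, 0.0008, 0, 0.9, 0, 0, 0.0015, 0, 0.9, 0, 0, 0.0015, 0]
}}

```text
clock: 13.15
position: [0.5078, -0.1552, 0.3171]
eef_rot: [0.93, 0.368, 0.0, 0.0]
wrist_force: [0.8, 0.2, -5.7]
gripper_width: 0.0159
finger_force: 39.6
```

>>> {"fn": "servo_tool", "kwargs": {
  "plan": [0.9, 0, 0, 0.0008, 0, 0.9, 0, 0, 0.0015, 0, 0.9, 0, 0, 0.0015, 0]
}}

```text
clock: 13.45
position: [0.5078, -0.1552, 0.3179]
eef_rot: [0.93, 0.368, -0.0, -0.0]
wrist_force: [1.8, 0.7, -12.1]
gripper_width: 0.0155
finger_force: 39.3
```

```bash
python3 -c "
from st import *
avg(3)"
```

```text
13.6 pos [ 0.5077 -0.1552  0.3179] F [  2.99   0.34 -12.84] T [-0.107 -0.524 -0.142] w 0.0158 39.0 yaw 43.25
avg [  2.628   0.179 -12.084  -0.1    -0.505  -0.14 ]
```

The upper stop is felt at z≈0.317, where the force rose by 6 N. I'll ease down to mid-window and turn back clockwise.

>>> {"fn": "servo_tool", "kwargs": {
  "plan": [0.9, 0, 0, -0.0015, 0, 0.9, 0, 0, -0.0025, -1, 0.9, 0, 0, -0.0025, -3, 0.9, 0, 0, -0.0025, -6, 0.9, 0, 0, -0.0025, -9, 0.9, 0, 0, -0.0025, -12, 0.9, 0, 0, -0.0025, -14, 0.9, 0, 0, -0.0025, -14]
}}

```text
clock: 14.4
position: [0.5076, -0.1551, 0.317]
eef_rot: [0.968, 0.252, 0.0, 0.0]
wrist_force: [-0.3, 1.6, -2.1]
gripper_width: 0.0154
finger_force: 40.5
```

```bash
python3 -c "
from st import *
avg(3)"
```

```text
14.55 pos [ 0.5076 -0.1551  0.3168] F [-0.74  1.68 -1.07] T [0.334 0.227 0.031] w 0.0154 40.6 yaw 29.27
avg [-1.453  1.661 -1.138  0.31   0.237 -0.007]
```

>>> {"fn": "servo_tool", "kwargs": {
  "plan": [0.9, 0, 0, 0, -2, 0.9, 0, 0, 0, -5, 0.9, 0, 0, 0, -9, 0.9, 0, 0, 0, -13, 0.9, 0, 0, 0, -17, 0.9, 0, 0, 0, -20, 0.9, 0, 0, 0, -22, 0.9, 0, 0, 0, -22]
}}

```text
clock: 15.35
position: [0.5076, -0.1548, 0.3163]
eef_rot: [0.998, 0.063, -0.0, -0.0]
wrist_force: [-1.4, 3.1, -1.8]
gripper_width: 0.0157
finger_force: 40.6
```

```bash
python3 -c "
from st import *
avg(3)"
```

```text
15.5 pos [ 0.5076 -0.1548  0.3161] F [-1.54  2.85 -1.32] T [0.728 0.374 0.006] w 0.0156 40.6 yaw 7.29
avg [-1.037  3.185 -1.46   0.693  0.313  0.006]
```

>>> {"fn": "servo_tool", "kwargs": {
  "plan": [0.9, -0.0002, 0.0005, 0, -2, 0.9, -0.0002, 0.0005, 0, -5, 0.9, -0.0002, 0.0005, 0, -8, 0.9, -0.0002, 0.0005, 0, -10, 0.9, -0.0002, 0.0005, 0, -12, 0.9, -0.0002, 0.0005, 0, -13, 0.9, -0.0002, 0.0005, 0, -13]
}}

```text
clock: 16.2
position: [0.5075, -0.1545, 0.316]
eef_rot: [0.999, -0.05, -0.0, -0.0]
wrist_force: [-1.9, 3.1, -1.0]
gripper_width: 0.0155
finger_force: 40.6
```

```bash
python3 -c "
from st import *
avg(5)"
```

```text
16.45 pos [ 0.5075 -0.1545  0.3159] F [-0.43  5.67 -1.51] T [ 0.902  0.311 -0.049] w 0.0151 40.6 yaw -5.74
avg [-1.064  4.675 -1.388  0.896  0.286 -0.045]
```

>>> {"fn": "servo_tool", "kwargs": {
  "plan": [0.9, 0, 0.0007, 0, -1, 0.9, 0, 0.0007, 0, -2, 0.9, 0, 0.0007, 0, -2]
}}

```text
clock: 16.75
position: [0.5076, -0.1542, 0.3159]
eef_rot: [0.998, -0.068, -0.0, 0.0]
wrist_force: [-0.8, 2.4, -2.1]
gripper_width: 0.0155
finger_force: 40.5
```

```bash
python3 -c "
from st import *
avg(6)"
```

```text
17.05 pos [ 0.5076 -0.1541  0.3159] F [-1.21  2.1  -1.91] T [ 0.581  0.248 -0.03 ] w 0.0156 40.5 yaw -7.76
avg [-1.176  2.466 -2.105  0.608  0.283 -0.049]
```

>>> {"fn": "servo_tool", "kwargs": {
  "plan": [0.9, 0, 0.0004, 0, -1, 0.9, 0, 0.0004, 0, -2, 0.9, 0, 0.0004, 0, -3, 0.9, 0, 0.0004, 0, -3]
}}

```text
clock: 17.45
position: [0.5076, -0.1538, 0.3159]
eef_rot: [0.996, -0.094, 0.0, 0.0]
wrist_force: [-2.2, 0.1, -2.3]
gripper_width: 0.0158
finger_force: 40.4
```

```bash
python3 -c "
from st import *
avg(6)"
```

```text
17.75 pos [ 0.5076 -0.1538  0.3159] F [-1.07 -0.41 -3.33] T [0.122 0.25  0.045] w 0.0152 40.4 yaw -10.75
avg [-1.252  0.397 -2.841  0.172  0.262 -0.026]
```

```bash
python3 - <<'E'
from st import *
s,c=shot("wrist"); _,cs=shot("scene"); _,ct=shot("top"); pr(s)
cv2.imwrite("pics/w3.png",c["pixels"])
a=cv2.resize(cs["pixels"][100:250,335:435],None,fx=3.2,fy=3.2,interpolation=cv2.INTER_CUBIC)
o=np.zeros((480,800,3),np.uint8); o[:,:320]=a; o[:,320:]=c["pixels"][:,60:540]; cv2.imwrite("pics/c3.png",o)
m=cv2.inRange(cv2.cvtColor(c["pixels"],cv2.COLOR_BGR2HSV),(5,90,40),(25,255,255))
for r in range(150,440,20):
    x=np.flatnonzero(m[r,250:400]); 
    if len(x): print(r,x[0]+250,x[-1]+250,end="; ")
E
```

```text
17.75 pos [ 0.5076 -0.1538  0.3159] F [-1.07 -0.41 -3.33] T [0.122 0.25  0.045] w 0.0152 40.4 yaw -10.75
170 298 335; 190 292 341; 210 292 341; 230 293 341; 250 293 340; 270 293 339; 290 294 338; 310 294 338; 330 294 338; 350 295 337; 370 295 336; 390 295 336; 410 296 335; 430 296 335;
```

View pics/c3.png

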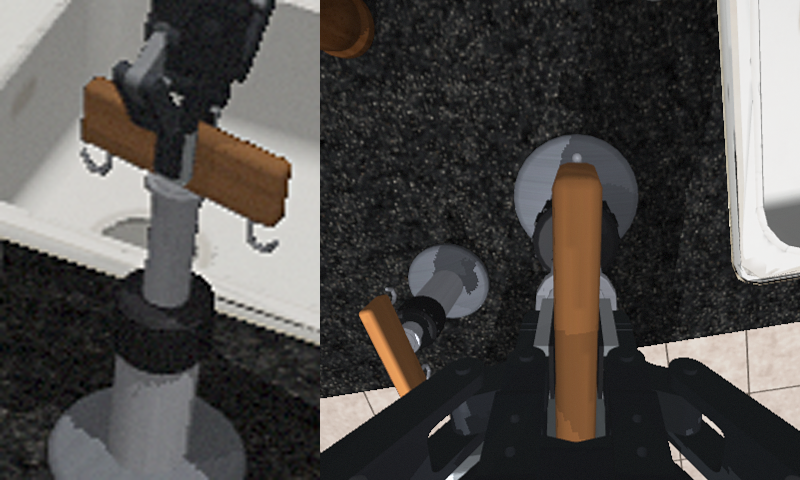

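The bar is still square with the gripper (mid-column 316) at yaw −10.7°, about 5° past its original locked yaw. So it is against the clockwise stop at the upper height. I'll relax the twist, set it down on the lock and check.

>>> {"fn": "servo_tool", "kwargs": {
  "plan": [0.9, 0, -0.0002, 0, 1, 0.9, 0, -0.0002, -0.0007, 2, 0.9, 0, -0.0002, -0.0014, 2.5, 0.9, 0, -0.0002, -0.002, 2.5, 0.9, 0, -0.0002, -0.002, 2.5]
}}

```text
clock: 18.4
position: [0.5076, -0.1539, 0.3139]
eef_rot: [0.997, -0.072, 0.0, 0.0]
wrist_force: [-1.7, 0.3, -0.9]
gripper_width: 0.0154
finger_force: 40.6
```

```bash
python3 -c "
from st import *
avg(5)"
```

```text
18.65 pos [ 0.5076 -0.1539  0.3139] F [-1.23  1.03 -1.55] T [0.032 0.31  0.06 ] w 0.0156 40.5 yaw -8.25
avg [-1.33   0.637 -1.866  0.058  0.33   0.046]
```

>>> {"fn": "servo_tool", "kwargs": {
  "plan": [0.78, 0, 0, 0, 0, 0.74, 0, 0, 0, 0, 0.68, 0, 0, 0, 0, 0.55, 0, 0, 0, 0, 0.45, 0, 0, 0, 0, 0.4, 0, 0, 0, 0],
  "grip_force": 20
}}

```text
clock: 19.25
position: [0.5076, -0.1538, 0.314]
eef_rot: [0.997, -0.072, 0.0, 0.0]
wrist_force: [0.1, 0.5, -0.5]
gripper_width: 0.0512
finger_force: 0.0
```

```bash
python3 - <<'E'
from st import *
s,c=shot("wrist"); pr(s)
m=cv2.inRange(cv2.cvtColor(c["pixels"],cv2.COLOR_BGR2HSV),(5,90,40),(25,255,255))
for r in range(150,440,20):
    x=np.flatnonzero(m[r,250:400]); 
    if len(x): print(r,x[0]+250,x[-1]+250,end="; ")
E
```

```text
19.25 pos [ 0.5076 -0.1538  0.314 ] F [ 0.09  0.47 -0.45] T [-0.009  0.046  0.01 ] w 0.0512 0.0 yaw -8.26
170 298 335; 190 293 341; 210 292 341; 230 293 341; 250 293 340; 270 294 339; 290 294 338; 310 295 338; 330 295 337; 350 294 337; 370 295 336; 390 296 336; 410 296 335; 430 296 334;
```

>>> {"fn": "servo_tool", "kwargs": {
  "plan": [0.2, 0, 0, 0.01, 0, 0, 0, 0, 0.03, 0, 0, 0, 0, 0.06, 0, 0, 0, 0, 0.09, 0, 0, -0.02, 0, 0.11, 0, 0, -0.04, 0, 0.12, 0, 0, -0.04, 0, 0.12, 0]
}}

```text
clock: 20.0
position: [0.4663, -0.1538, 0.4371]
eef_rot: [0.997, -0.072, 0.002, 0.001]
wrist_force: [0.8, -0.1, 0.5]
gripper_width: 0.0854
finger_force: 0.0
```

```bash
python3 - <<'E'
from st import *
s,c=shot("wrist"); pr(s); _,cs=shot("scene"); _,ct=shot("top")
m=cv2.inRange(cv2.cvtColor(c["pixels"],cv2.COLOR_BGR2HSV),(5,90,40),(25,255,255))
p=[]
for r in range(100,440,20):
    x=np.flatnonzero(m[r,250:400])
    if len(x)>10: print(r,x[0]+250,x[-1]+250,end="; "); p.append((( x[0]+x[-1])/2+250,r))
p=p[1:-1]
A,B=[atz(c,q,.2745,s) for q in (p[0],p[-1])]; print("yaw",np.degrees(np.arctan2(*(A-B)[1::-1])))
cv2.imwrite("pics/c4.png",np.hstack([cs["pixels"][90:450,220:450],c["pixels"][:360,60:560]]))
E
```

```text
20.0 pos [ 0.4663 -0.1538  0.4371] F [ 0.82 -0.05  0.51] T [ 0.023 -0.026 -0.002] w 0.0854 0.0 yaw -8.29
100 293 318; 120 294 318; 140 294 319; 160 295 318; 180 295 318; 200 295 318; 220 295 318; 240 295 318; 260 295 318; yaw -8.585409813463842
```

View pics/c4.png

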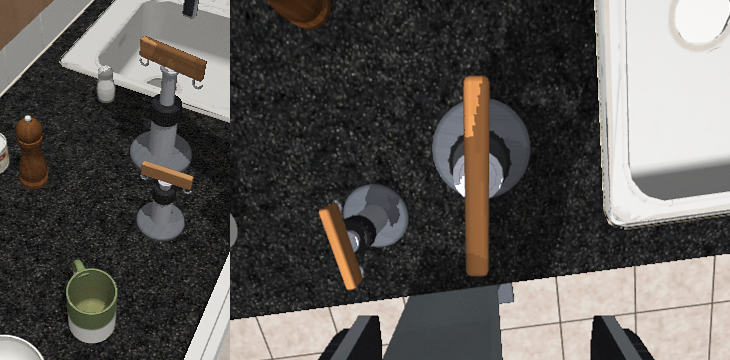

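The bar stands up by itself, and its angle (−8.5°) is at or slightly past the original locked angle. The mug, salt shaker and pepper mill haven't moved. Handing in.

```bash
python3 -c "
from h import *
print(manip.finish_job())"
```

```text
the job is handed in; nothing more can be done
None
```

The larger stand is raised to its upper stop and its crossbar is turned back clockwise to, or slightly past, its original locked angle. It stayed up when released, and the job was handed in at about 20 s; no verdict was returned.

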